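# Reseat the rings of the recipe file

### The arm

A 6-joint arm with a two-finger parallel gripper is mounted at the origin on the work surface. World frame = base frame: x ahead of the robot, y to its left, z up, the work surface at z = 0. Lengths are in m, angles in rad, forces in N, time in s.
With the tool pointing down it reaches from about 0.325 to 0.775 m from the base axis. Payload 9.3 kg.
Tool frame: the origin (TCP) lies at the very end of the fingers, on their centre line; the grasp point (between the pads) lies ctrl.grasp_offset behind it (ctrl.grasp_offset is the distance from the TCP to the grasp point, in m); z points along the fingers, y is the line along which they close (so a half turn about z gives the same grasp; the last joint's range is limited). The gripper opens to 85 mm and grips with 20 to 120 N. Pads are 22 mm wide; open, the fingers measure 114 mm over their backs; the gripper's body (76 mm by 85 mm) begins 54 mm behind the grasp point. The pads swing forward as they close: fully open they stand 13 mm farther back than shut.
Start: joints at [-1.337, 0.259, 0.021, 1.334, 0, 1.418], TCP at [0.207, -0.509, 0.193] pointing down, gripper open.
Joint ranges: [-3.04, 3.04], [-0.91, 1.82], [-1.04, 1.36], [-1.92, 1.95], [-1.52, 1.45], [-3.14, 3.14]. Speed limits (rad/s): [2.22, 2.22, 2.79, 3.14, 3.14, 3.14].

### API

Orientations are given as a unit quaternion [x, y, z, w].
In Python, from workcell import ctrl, viewer, ticket gives the robot as it stands.
- The arm moves only by the tool jog_arm, never from a script. Its arguments are lists of equal length, an entry for each row: "translation": the shift along the world's x, y, z in m, a list of three; "angular": the turn, a rotation vector about the world's x, y, z in degrees, a list of three; "hand": the opening, from 0 (shut) to 1 (fully open). A call has 1 to 5 rows; each row is the pose to reach, as a shift and turn from the pose commanded when the call began; what a row does not reach only later rows make up. A row lasts 1/8 s, in which the tool goes at most 62.5 mm and 10.7 degrees, less where a joint would pass 70% of its speed; a pose out of reach is approached as far as the arm can. A call with a gripper value outside its range is refused whole. The fingers move at their own pace and stop on an object; "grip_force" is the grip in N (left out, the last holds). Time passes only in rows, so rows that repeat a pose let the fingers close. It gives the time, the measured TCP pose, the force, the opening and the grip force at its end, in the units of the state.
- ctrl.get_obs(): the state, without advancing time (a new reading comes with each control period).
- viewer.read_camera(name): name is "scene" or "top" or "wrist"; returns (picture, depth): 420x560x3 uint8, blue, green, red; 420x560 float32, m along the optical axis (not along the pixel's ray), 0 where there is no reading.
- viewer.camera_model(name): a dict with "fx", "fy", "cx", "cy" (pixels), "eye" and "rotation" of the camera in the world. Camera axes: x right, y up, looking along -z (the intrinsics and any distortion apply to the point x, -y, -z); pixel columns grow to the right and rows downward; lengths in m; the calibration is good to about 2 mm. A picture is of the moment at which its call begins: read the wrist's pose just before it. camera_model takes no time and is no camera call; for the wrist camera it gives the pose at the moment of the call.
- ticket.close_job(): hands the job in; it is judged then, once.
Trained networks look in the newest picture that a camera, given by its name, has taken for a name from the list of things; names that differ only in an ending like _2 or _b are one class to them, and where a whole thing is asked for, a point or a joint stands for the part that bears it (a point fixed in the world has none). Each returns a list of dicts, best first, with "score" (0 to 1); they miss things now and then, are a little off and sometimes report something else, mostly with a low value. They report only what shows in the picture. A call takes as long as a camera call.
- viewer.spot_in(label, camera): "at" ([column, row] in pixels, amid what is visible of it).
- viewer.mark_of(label, camera): "at" ([column, row] in pixels: a listed point, or the origin of a listed thing).
The state is a dict: "time": time; "joints": joint angles; "dq": joint speeds; "joint_efforts": joint torques, N m; "tcp_pos": TCP position; "orientation": TCP orientation; "force": force on the tool from outside, world axes, zero at the start; "wrist_torque": the same for the moment, N m; "opening": opening from 0.0 (shut) to 1.0 (fully open); "grasp_force": force on a finger pad.
Only numpy, scipy, OpenCV 4.12 (cv2) and the standard library are available. Lean on these libraries where they do the work, as an engineer would, in place of code of your own. Each camera call takes 0.05 s, during which the arm holds its last target. There are 200 camera calls.

### The job

Two small lever arch files lie open on the kitchen worktop. The rings of the recipe file, the one with the stack of recipe sheets in it, are caught ajar: lift its lever all the way up so that its rings swing wide open, then press the lever fully down again so that the rings close, and let go. Leave the lever of the empty file alone.

Things in the scene. Friction and masses are not known exactly. Their poses are not given: they have to be found in the camera images.
- recipe_lever_grip (a point): Centre of the bright metal roller (20 mm long, 14 mm thick, axis along x) at the lever's free end, on the black file with sheets. Pinch its end faces from above, fingers closing along x; it turns between them. The frame turns with the lever: x stays level, z is up when the lever is down. Hinge axis (along x): 80 mm along +y and 12 mm along -z from here, 30 mm above the worktop.
- recipe_lever (a joint): Lever angle of the file with sheets (rad): 0 = fully down at its stop, grip 42 mm above the worktop, rings closed; 1.3 = fully up at its stop, grip about 110 mm up, rings wide open. Starts part-way up. Stiff hinge: stays where left, moves at about 2 N on the grip. The file (220 mm wide, cover 4 mm thick, sheet stack's top 14 mm up) is fixed to the worktop.
- recipe_rings (a joint): Angle of the two steel hoops of the file with sheets (rad), moved together by its lever: 0 = closed onto their posts, 0.91 = wide open. They turn 0.7 rad for each rad of the lever. They stand 50 and 120 mm beyond the hinge, on the side away from the lowered grip, 63 mm high closed and at most 90 mm when swinging.
- spare_lever (a joint): Lever angle (rad) of the other file, which is the same but holds no sheets: 0 = fully down, rings closed, as it starts.

How it is judged:
On the way:
1. the recipe file's lever is lifted up (above 1.1 of 1.3 rad) and its rings are wide open (above 0.7 of 0.91 rad) (value of joint recipe_lever above 1.1 rad and value of joint recipe_rings above 0.7 rad), for 0.1 s.
At the end, for the whole second after the job is handed in: The recipe file's lever is down (within 0.15 rad of its stop) and at rest, its rings are closed (within 0.13 rad), and the empty file's lever is still down (within 0.15 rad) (value of joint each of recipe_lever, spare_lever below 0.15 rad and value of joint recipe_rings below 0.13 rad and velocity of joint recipe_lever below 0.05 rad/s); the robot touches nothing.
It fails at once if the empty file's lever is lifted by more than 0.15 rad (value of joint spare_lever above 0.15 rad).
It also fails if it takes over 42 s, if anything falls off the work surface, if the arm or the gripper's body presses on something with over 40 N, if the wrist force passes 120 N, or if a joint passes its speed limit or range.

## Working session

There is one attempt and no reset: what is moved stays moved. The work goes in short steps, Python scripts to look and compute and a tool call to move; the robot and the scene stay as the last step left them, time stands still between calls to the robot, and variables do not carry over. Pictures are saved under pics/ and viewed, at most 10 in all, crops included, and the job is handed in when it is done.

Besides the shell and the picture viewer there is one more tool, called after "Emit:" as a command line: name --argument value ..., lists and objects as JSON in quotes. jog_arm: Moves the arm, as the interface text tells. Its arguments: {"type":"object","properties":{"translation":{"type":"array","items":{"type":"array","items":{"type":"number"}}},"angular":{"type":"array","items":{"type":"array","items":{"type":"number"}}},"hand":{"type":"array","items":{"type":"number"}},"grip_force":{"type":"number"}},"required":["translation","angular","hand"]}

```bash
mkdir -p pics; cat > h.py <<'E'
import numpy as np, cv2
from workcell import ctrl, viewer, ticket
def world(m,d,uv,depth=None):
    u,v=uv; z=depth
    if z is None:
        p=d[max(0,int(v)-2):int(v)+3,max(0,int(u)-2):int(u)+3]; p=p[p>0]; z=np.median(p) if p.size else np.nan
    c=np.array([(u-m['cx'])/m['fx']*z,-(v-m['cy'])/m['fy']*z,-z])
    return np.array(m['eye'])+np.array(m['rotation'])@c
E
python3 - <<'E'
from h import *
np.set_printoptions(precision=4,suppress=True)
print(ctrl.grasp_offset, ctrl.get_obs())
ims=[]
for c in ("top","scene"):
    im,d=viewer.read_camera(c); m=viewer.camera_model(c)
    print(c,m)
    for f in (viewer.mark_of,viewer.spot_in):
        for l in ("recipe_lever_grip","recipe_lever"):
            for r in f(l,c)[:3]: print(f.__name__,l,r,world(m,d,r['at']))
    cv2.imwrite(f'pics/{c}0.png',im)
E
```

```text
0.0187 {'time': 0.0, 'joints': array([-1.3366,  0.2592,  0.0208,  1.3337,  0.    ,  1.4182]), 'dq': array([-0.0017,  0.0012, -0.0002,  0.0015,  0.    , -0.0009]), 'joint_efforts': array([  0.0017, -55.5643,  34.4529,   0.0136,  -0.    ,   0.    ]), 'tcp_pos': array([ 0.2074, -0.509 ,  0.1926]), 'orientation': array([ 0.9814,  0.1922, -0.    , -0.0007]), 'force': array([0.1754, 0.0953, 0.1315]), 'wrist_torque': array([-0.0213,  0.0354,  0.0194]), 'grasp_force': 0.0, 'opening': 0.9989122387146373}
top {'fx': 533.390538581142, 'fy': 533.390538581142, 'cx': 283.7261217175386, 'cy': 203.66008300012132, 'eye': array([ 0.3069, -0.0175,  1.2921]), 'rotation': array([ 0.0766, -0.0634, -0.698 ,  0.7092])}Traceback (most recent call last):
  File "<stdin>", line 10, in <module>
  File "h.py", line 8, in world
    return np.array(m['eye'])+np.array(m['rotation'])@c
                              ~~~~~~~~~~~~~~~~~~~~~~~^~
ValueError: matmul: Input operand 1 has a mismatch in its core dimension 0, with gufunc signature (n?,k),(k,m?)->(n?,m?) (size 3 is different from 4)
```

```bash
sed -i "s/np.array(m\['rotation'\])@c/Rotation.from_quat(m['rotation']).apply(c)/; 1a from scipy.spatial.transform import Rotation" h.py
python3 - <<'E'
from h import *
np.set_printoptions(precision=4,suppress=True)
for c in ("top","scene"):
    im,d=viewer.read_camera(c); m=viewer.camera_model(c)
    cv2.imwrite(f'pics/{c}0.png',im)
    print(c,m)
    for f in (viewer.mark_of,viewer.spot_in):
        for l in ("recipe_lever_grip","recipe_lever"):
            for r in f(l,c)[:3]: print(f.__name__,l,r,world(m,d,r['at']))
E
```

```text
top {'fx': 533.390538581142, 'fy': 533.390538581142, 'cx': 283.7261217175386, 'cy': 203.66008300012132, 'eye': array([ 0.3069, -0.0175,  1.2921]), 'rotation': array([ 0.0766, -0.0634, -0.698 ,  0.7092])}
call recipe_lever_grip {'at': [214.0, 202.6], 'score': 0.67} [0.552  0.1705 0.0729]Traceback (most recent call last):
  File "<stdin>", line 9, in <module>
ValueError: it knows: recipe_lever_grip
```

View pics/top0.png

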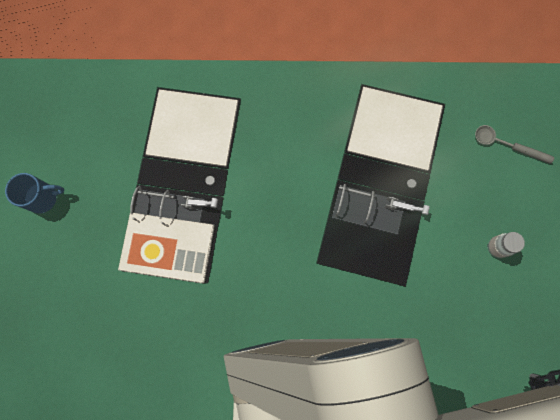

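```bash

python3 - <<'E'
from h import *
np.set_printoptions(precision=4,suppress=True)
im,d=viewer.read_camera("top"); m=viewer.camera_model("top")
for a,b in (((208,283),(119,270)),((241,98),(158,88))):
    A,B=world(m,d,a,1.28),world(m,d,b,1.28); v=B-A; print('ydir deg',np.degrees(np.arctan2(v[1],v[0])),np.linalg.norm(v))
for a,b in (((208,283),(241,98)),((119,270),(158,88))):
    A,B=world(m,d,a,1.28),world(m,d,b,1.28); v=B-A; print('xdir deg',np.degrees(np.arctan2(v[1],v[0])),np.linalg.norm(v))
cv2.imwrite('pics/topcrop.png',cv2.resize(im[160:260,110:250],None,fx=5,fy=5,interpolation=cv2.INTER_CUBIC))
np.save('topd.npy',d)
for u,v in ((190,203),(200,203),(205,202),(210,202),(214,202),(216,202)): print(u,v,world(m,d,(u,v)))
im,d=viewer.read_camera("scene"); m=viewer.camera_model("scene")
cv2.imwrite('pics/scene0.png',im)
for r in viewer.mark_of("recipe_lever_grip","scene")+viewer.spot_in("recipe_lever","scene"): print(r,world(m,d,r['at']))
E
```

```text
ydir deg 82.85371349294067 0.2158434741525558
ydir deg 84.26812533774182 0.20061905579410438
xdir deg -9.491454759517806 0.4509601000789646
xdir deg -11.505948908547833 0.4466681076246255
190 203 [0.5581 0.2347 0.0331]
200 203 [0.5568 0.209  0.0415]
205 202 [0.558  0.1959 0.0484]
210 202 [0.5549 0.1813 0.0648]
214 202 [0.5535 0.1707 0.0722]
216 202 [0.5542 0.1664 0.0693]
{'at': [375.1, 212.6], 'score': 0.46} [0.5578 0.1992 0.0447]
```

View pics/topcrop.png

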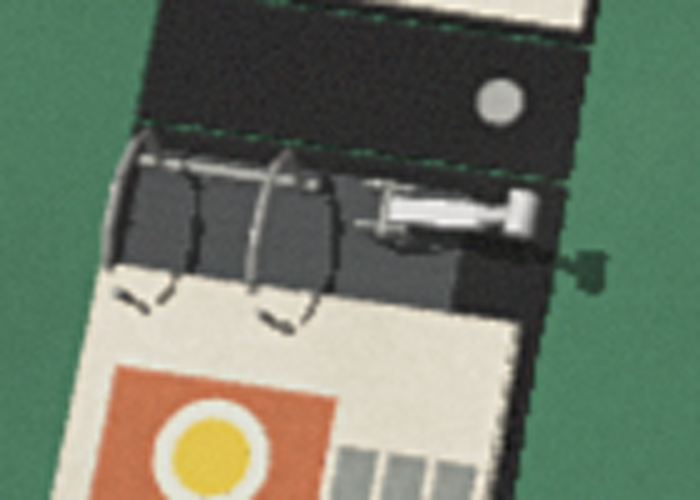

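View pics/scene0.png

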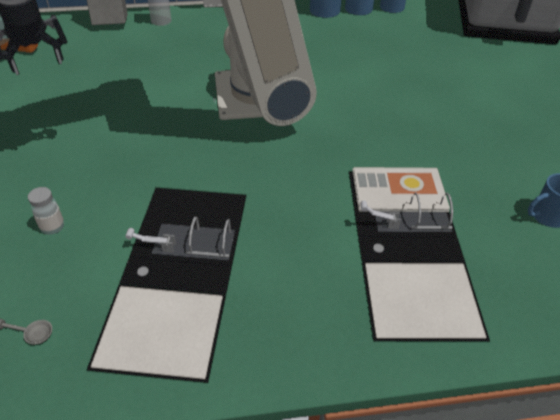

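Emit:
jog_arm --translation '[[0.025, 0.05, 0.01], [0.05, 0.1, 0.02], [0.075, 0.15, 0.03], [0.1, 0.2, 0.04], [0.125, 0.25, 0.04]]' --angular '[[0, 0, 10], [0, 0, 20], [0, 0, 30], [0, 0, 40], [0, 0, 50]]' --hand '[1, 1, 1, 1, 1]'

```text
time: 1.02
tcp_pos: [0.3332, -0.258, 0.234]
orientation: [0.807, 0.591, 0.0, 0.001]
force: [0.0, -0.5, 0.2]
opening: 1.002
grasp_force: 0.0
```

Emit:
jog_arm --translation '[[0.025, 0.05, 0], [0.05, 0.1, 0], [0.075, 0.15, 0], [0.1, 0.2, 0], [0.125, 0.25, 0]]' --angular '[[0, 0, 2], [0, 0, 4], [0, 0, 6], [0, 0, 8], [0, 0, 10]]' --hand '[1, 1, 1, 1, 1]'

```text
time: 1.65
tcp_pos: [0.458, -0.0075, 0.2334]
orientation: [0.753, 0.658, 0.0, 0.0]
force: [0.4, -1.3, -0.1]
opening: 0.999
grasp_force: 0.0
```

Emit:
jog_arm --translation '[[0.025, 0.05, 0], [0.05, 0.1, 0], [0.09, 0.13, 0], [0.09, 0.13, 0]]' --angular '[[0, 0, 0], [0, 0, 0], [0, 0, 0], [0, 0, 0]]' --hand '[1, 1, 1, 1]'

```text
time: 2.15
tcp_pos: [0.549, 0.1227, 0.2317]
orientation: [0.753, 0.658, -0.001, -0.001]
force: [-0.4, 0.3, -0.3]
opening: 1.002
grasp_force: 0.0
```

```bash

python3 - <<'E'
from h import *
np.set_printoptions(precision=4,suppress=True)
m=viewer.camera_model("top"); R=Rotation.from_quat(m['rotation'])
def plane(uv,z):
    r=R.apply([(uv[0]-m['cx'])/m['fx'],-(uv[1]-m['cy'])/m['fy'],-1]); e=np.array(m['eye']); return e+r*(z-e[2])/r[2]
for a,b in (((208,283),(119,270)),((241,98),(158,88)),((208,283),(241,98)),((119,270),(158,88))):
    v=plane(b,.004)-plane(a,.004); print(np.degrees(np.arctan2(v[1],v[0])),np.linalg.norm(v))
print('grip',plane((214,202.6),.066))
o=ctrl.get_obs(); print(o['tcp_pos'],Rotation.from_quat(o['orientation']).as_matrix())
m=viewer.camera_model("wrist"); im,d=viewer.read_camera("wrist"); R=Rotation.from_quat(m['rotation'])
cv2.imwrite('pics/w0.png',im); np.save('wd.npy',d)
for r in viewer.mark_of("recipe_lever_grip","wrist")+viewer.spot_in("recipe_lever_grip","wrist"): print(r,world(m,d,r['at']),plane(r['at'],.066))
E
```

```text
82.7814431620677 0.21869536133974624
83.34337891564368 0.21743219454426216
-7.66395908450796 0.4761695670753364
-7.819894420243113 0.47404882774217616
grip [0.5533 0.1716 0.066 ]
[0.549  0.1227 0.2317] [[ 0.1335  0.991  -0.0014]
 [ 0.991  -0.1335  0.0001]
 [-0.0001 -0.0014 -1.    ]]
{'at': [274.6, 130.5], 'score': 0.79} [0.5542 0.1722 0.0754] [0.554  0.1714 0.066 ]
```

View pics/w0.png

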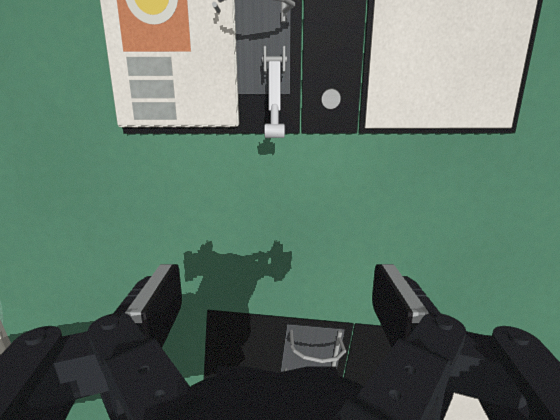

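Emit:
jog_arm --translation '[[0.006, 0.049, -0.03], [0.006, 0.049, -0.08], [0.006, 0.049, -0.13], [0.006, 0.049, -0.16], [0.006, 0.049, -0.186]]' --angular '[[0, 0, 0], [0, 0, 0], [0, 0, 0], [0, 0, 0], [0, 0, 0]]' --hand '[0.6, 0.6, 0.6, 0.6, 0.6]'

```text
time: 2.92
tcp_pos: [0.5527, 0.1685, 0.0467]
orientation: [0.754, 0.657, -0.0, 0.0]
force: [-0.2, 0.1, 0.1]
opening: 0.6
grasp_force: 0.0
```

```bash

python3 - <<'E'
from h import *
np.set_printoptions(precision=4,suppress=True)
m=viewer.camera_model("wrist"); im,d=viewer.read_camera("wrist")
o=ctrl.get_obs(); print(o['tcp_pos'],o['opening'],o['force'])
cv2.imwrite('pics/w1.png',im)
for r in viewer.mark_of("recipe_lever_grip","wrist"): print(r,world(m,d,r['at']))
E
```

```text
[0.5511 0.1682 0.0436] 0.6033988649849354 [-0.896  -0.2782 -3.1726]
{'at': [275.6, 244.9], 'score': 0.85} [0.5537 0.1755 0.0744]
```

View pics/w1.png

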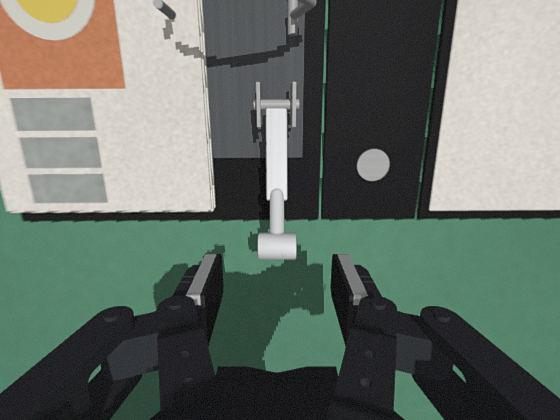

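Emit:
jog_arm --translation '[[0.001, 0.004, 0], [0.001, 0.004, 0], [0.001, 0.004, 0], [0.001, 0.004, 0], [0.001, 0.004, 0]]' --angular '[[0, 0, 0], [0, 0, 0], [0, 0, 0], [0, 0, 0], [0, 0, 0]]' --hand '[0.6, 0.1, 0.1, 0.1, 0.1]' --grip_force 40

```text
time: 3.65
tcp_pos: [0.5545, 0.1736, 0.0473]
orientation: [0.754, 0.657, 0.0, 0.0]
force: [0.1, 0.5, -0.3]
opening: 0.103
grasp_force: 0.0
```

```bash

python3 - <<'E'
from h import *
np.set_printoptions(precision=4,suppress=True)
m=viewer.camera_model("wrist"); im,d=viewer.read_camera("wrist")
o=ctrl.get_obs(); print(o['tcp_pos'],o['opening'],o['force'],m['eye'])
cv2.imwrite('pics/w2.png',im)
for r in viewer.mark_of("recipe_lever_grip","wrist"): print(r,world(m,d,r['at']))
for v in range(225,300,6): print(v,world(m,d,(277,v)))
E
```

```text
[0.5545 0.1737 0.0472] 0.09420524626994424 [-0.8852 -0.0815 -0.0103] [0.5653 0.2491 0.2293]
{'at': [271.2, 254.5], 'score': 0.61} [0.5525 0.1755 0.0746]
225 [0.557  0.186  0.0608]
231 [0.5566 0.1832 0.0627]
237 [0.5563 0.1809 0.0654]
243 [0.556  0.1785 0.068 ]
249 [0.5558 0.1773 0.0728]
255 [0.5554 0.1746 0.0743]
261 [0.555  0.1717 0.0752]
267 [0.5544 0.1676 0.0739]
273 [0.5487 0.1247 0.0018]
279 [0.5479 0.1192 0.0012]
285 [0.5473 0.1141 0.0016]
291 [0.5465 0.1089 0.0017]
297 [0.5458 0.1034 0.0015]
```

View pics/w2.png

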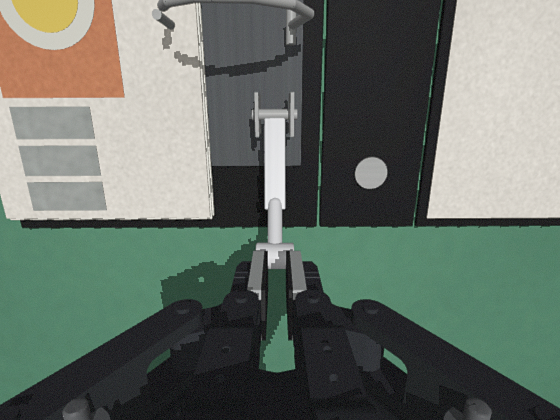

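```bash

python3 - <<'E'
from h import *
np.set_printoptions(precision=4,suppress=True)
m=viewer.camera_model("wrist"); im,d=viewer.read_camera("wrist")
for u in (250,256,260,264,268,272,277,284,290,294,298,302,306):
    print(u,[world(m,d,(u,v)).round(3).tolist() for v in (250,258,266,280)])
E
```

```text
250 [[0.531, 0.146, 0.001], [0.53, 0.14, 0.002], [0.545, 0.183, 0.1], [0.546, 0.186, 0.117]]
256 [[0.545, 0.178, 0.073], [0.548, 0.186, 0.098], [0.548, 0.186, 0.106], [0.549, 0.186, 0.117]]
260 [[0.547, 0.178, 0.073], [0.549, 0.186, 0.098], [0.55, 0.186, 0.106], [0.55, 0.186, 0.117]]
264 [[0.549, 0.178, 0.074], [0.551, 0.186, 0.098], [0.551, 0.186, 0.106], [0.552, 0.185, 0.116]]
268 [[0.551, 0.177, 0.073], [0.551, 0.174, 0.076], [0.55, 0.17, 0.075], [0.541, 0.12, 0.002]]
272 [[0.553, 0.177, 0.073], [0.553, 0.174, 0.075], [0.552, 0.169, 0.075], [0.544, 0.119, 0.001]]
277 [[0.556, 0.177, 0.073], [0.555, 0.173, 0.075], [0.555, 0.169, 0.075], [0.548, 0.118, 0.001]]
284 [[0.559, 0.176, 0.073], [0.559, 0.173, 0.075], [0.558, 0.168, 0.075], [0.553, 0.118, 0.002]]
290 [[0.562, 0.176, 0.074], [0.562, 0.184, 0.098], [0.562, 0.184, 0.106], [0.562, 0.184, 0.117]]
294 [[0.564, 0.176, 0.073], [0.564, 0.183, 0.098], [0.564, 0.184, 0.106], [0.563, 0.184, 0.117]]
298 [[0.567, 0.142, 0.002], [0.566, 0.183, 0.098], [0.565, 0.184, 0.106], [0.565, 0.184, 0.117]]
302 [[0.57, 0.141, 0.002], [0.569, 0.135, 0.002], [0.567, 0.183, 0.104], [0.566, 0.183, 0.117]]
306 [[0.573, 0.141, 0.002], [0.572, 0.134, 0.002], [0.569, 0.179, 0.098], [0.568, 0.179, 0.11]]
```

Emit:
jog_arm --translation '[[0, 0, 0], [0, 0, 0], [0, 0, -0.01], [0, 0, -0.018], [0, 0, -0.025]]' --angular '[[0, 0, 0], [0, 0, 0], [0, 0, 0], [0, 0, 0], [0, 0, 0]]' --hand '[0.6, 0.6, 0.6, 0.6, 0.6]'

```text
time: 4.42
tcp_pos: [0.5542, 0.1736, 0.0213]
orientation: [0.754, 0.657, -0.0, -0.0]
force: [0.8, 0.6, 0.3]
opening: 0.6
grasp_force: 0.0
```

```bash

python3 - <<'E'
from h import *
np.set_printoptions(precision=4,suppress=True)
m=viewer.camera_model("wrist"); im,d=viewer.read_camera("wrist")
o=ctrl.get_obs(); print(o['tcp_pos'],o['opening'],o['force'],m['eye'])
cv2.imwrite('pics/w3.png',im)
for r in viewer.mark_of("recipe_lever_grip","wrist"): print(r,world(m,d,r['at']))
for u in (205,212,218,335,342,350): print(u,[world(m,d,(u,v)).round(3).tolist() for v in (240,250,256,262,270,280)])
E
```

```text
[0.5538 0.1735 0.0205] 0.6038504821365691 [-0.4117 -0.5052 -1.1256] [0.5652 0.249  0.2032]
{'at': [274.2, 276.2], 'score': 0.64} [0.5541 0.1767 0.0735]
205 [[0.507, 0.171, 0.005], [0.505, 0.162, 0.002], [0.525, 0.189, 0.07], [0.526, 0.189, 0.076], [0.528, 0.189, 0.083], [0.529, 0.188, 0.091]]
212 [[0.512, 0.17, 0.005], [0.509, 0.162, 0.001], [0.528, 0.189, 0.07], [0.529, 0.189, 0.076], [0.53, 0.188, 0.083], [0.53, 0.186, 0.087]]
218 [[0.516, 0.17, 0.006], [0.513, 0.161, 0.001], [0.53, 0.188, 0.07], [0.531, 0.187, 0.073], [0.53, 0.183, 0.074], [0.53, 0.179, 0.075]]
335 [[0.591, 0.159, 0.005], [0.591, 0.15, 0.001], [0.582, 0.181, 0.069], [0.581, 0.18, 0.073], [0.581, 0.176, 0.074], [0.58, 0.172, 0.075]]
342 [[0.596, 0.159, 0.005], [0.596, 0.15, 0.001], [0.585, 0.181, 0.07], [0.584, 0.181, 0.076], [0.583, 0.181, 0.083], [0.582, 0.18, 0.089]]
350 [[0.601, 0.158, 0.005], [0.601, 0.149, 0.002], [0.601, 0.145, 0.002], [0.587, 0.18, 0.076], [0.586, 0.181, 0.083], [0.584, 0.181, 0.091]]
```

View pics/w3.png

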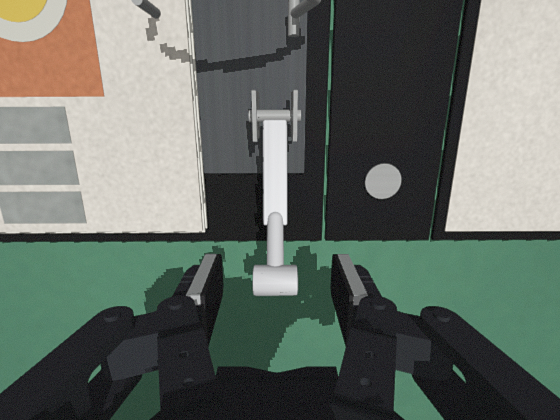

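Emit:
jog_arm --translation '[[0, -0.001, -0.01], [0, -0.001, -0.019], [0, -0.001, -0.019], [0, -0.001, -0.019], [0, -0.001, -0.019]]' --angular '[[0, 0, 0], [0, 0, 0], [0, 0, 0], [0, 0, 0], [0, 0, 0]]' --hand '[0.6, 0.6, 0.1, 0.1, 0.1]' --grip_force 40

```text
time: 5.15
tcp_pos: [0.5534, 0.1726, 0.003]
orientation: [0.754, 0.657, -0.001, -0.001]
force: [-5.1, 0.3, -0.7]
opening: 0.228
grasp_force: 39.2
```

Emit:
jog_arm --translation '[[0.0005, 0.004, 0.007], [0.0013, 0.01, 0.015], [0.002, 0.017, 0.022], [0.003, 0.024, 0.029], [0.004, 0.033, 0.034]]' --angular '[[0, 0, 0], [0, 0, 0], [0, 0, 0], [0, 0, 0], [0, 0, 0]]' --hand '[0.1, 0.1, 0.1, 0.1, 0.1]'

```text
time: 5.78
tcp_pos: [0.5577, 0.2054, 0.0376]
orientation: [0.754, 0.657, -0.001, 0.0]
force: [-5.6, -3.3, -3.5]
opening: 0.224
grasp_force: 39.9
```

Emit:
jog_arm --translation '[[0.001, 0.009, 0.004], [0.002, 0.017, 0.007], [0.003, 0.025, 0.009], [0.003, 0.025, 0.009], [0.003, 0.025, 0.009]]' --angular '[[0, 0, 0], [0, 0, 0], [0, 0, 0], [0, 0, 0], [0, 0, 0]]' --hand '[0.1, 0.1, 0.1, 0.1, 0.1]'

```text
time: 6.4
tcp_pos: [0.5612, 0.2311, 0.0467]
orientation: [0.754, 0.657, 0.0, -0.0]
force: [-5.5, -0.4, -1.2]
opening: 0.224
grasp_force: 39.9
```

```bash

python3 - <<'E'
from h import *
np.set_printoptions(precision=4,suppress=True)
m=viewer.camera_model("top"); im,d=viewer.read_camera("top")
o=ctrl.get_obs(); print(o['tcp_pos'],o['opening'],o['force'])
m2=viewer.camera_model("scene"); s,ds=viewer.read_camera("scene")
a=cv2.resize(s[160:260,320:480],None,fx=5,fy=5)
cv2.imwrite('pics/up.png',a)
E
```

```text
[0.5612 0.2311 0.0467] 0.22709960470510157 [-5.6203 -0.4908 -1.2351]
```

View pics/up.png

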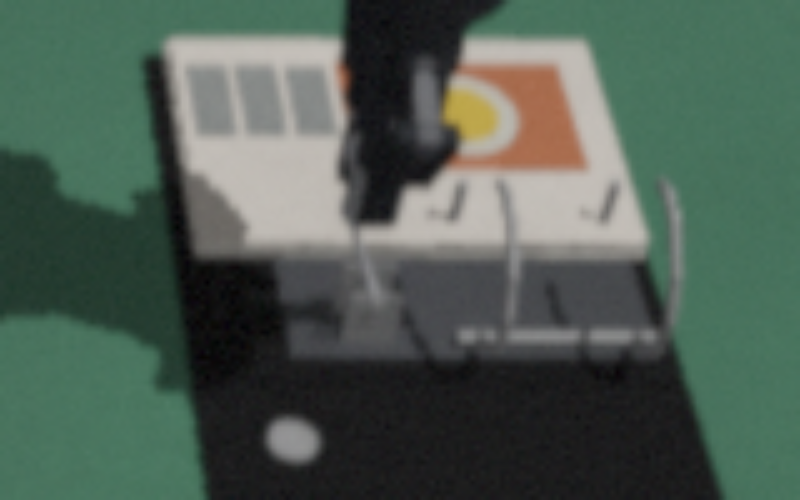

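Emit:
jog_arm --translation '[[0.0005, 0.003, 0.0005], [0.0005, 0.006, 0.0005], [0.0005, 0.006, 0.0005]]' --angular '[[0, 0, 0], [0, 0, 0], [0, 0, 0]]' --hand '[0.1, 0.1, 0.1]'

```text
time: 6.88
tcp_pos: [0.562, 0.2366, 0.0475]
orientation: [0.754, 0.657, -0.0, 0.0]
force: [-5.1, -2.6, 1.5]
opening: 0.229
grasp_force: 39.9
```

Emit:
jog_arm --translation '[[0.0005, 0.003, 0], [0.0005, 0.005, 0], [0.0005, 0.005, 0]]' --angular '[[0, 0, 0], [0, 0, 0], [0, 0, 0]]' --hand '[0.1, 0.1, 0.1]'

```text
time: 7.25
tcp_pos: [0.5622, 0.238, 0.0475]
orientation: [0.755, 0.656, -0.002, 0.003]
force: [-7.1, -20.2, 5.5]
opening: 0.225
grasp_force: 40.2
```

Emit:
jog_arm --translation '[[-0.002, -0.017, -0.001], [-0.003, -0.029, -0.005], [-0.005, -0.04, -0.011], [-0.006, -0.05, -0.019], [-0.007, -0.058, -0.028]]' --angular '[[0, 0, 0], [0, 0, 0], [0, 0, 0], [0, 0, 0], [0, 0, 0]]' --hand '[0.1, 0.1, 0.1, 0.1, 0.1]'

```text
time: 7.88
tcp_pos: [0.5551, 0.1842, 0.0197]
orientation: [0.754, 0.657, 0.001, -0.001]
force: [-8.3, 2.2, 5.0]
opening: 0.226
grasp_force: 41.7
```

Emit:
jog_arm --translation '[[-0.002, -0.007, -0.01], [-0.003, -0.012, -0.021], [-0.003, -0.015, -0.03], [-0.003, -0.017, -0.036], [-0.003, -0.017, -0.039]]' --angular '[[0, 0, 0], [0, 0, 0], [0, 0, 0], [0, 0, 0], [0, 0, 0]]' --hand '[0.1, 0.1, 0.1, 0.1, 0.1]'

```text
time: 8.5
tcp_pos: [0.5527, 0.1667, -0.0199]
orientation: [0.754, 0.657, 0.0, 0.0]
force: [-4.8, -1.3, 5.5]
opening: 0.221
grasp_force: 42.8
```

Emit:
jog_arm --translation '[[0, 0, -0.002], [0, 0, -0.002]]' --angular '[[0, 0, 0], [0, 0, 0]]' --hand '[0.1, 0.1]'

```text
time: 8.75
tcp_pos: [0.5527, 0.1665, -0.0217]
orientation: [0.754, 0.657, 0.0, 0.0]
force: [-4.4, -2.6, 5.3]
opening: 0.219
grasp_force: 42.8
```

Emit:
jog_arm --translation '[[0, 0, -0.002], [0, 0, -0.004], [0, 0, -0.004]]' --angular '[[0, 0, 0], [0, 0, 0], [0, 0, 0]]' --hand '[0.1, 0.1, 0.1]'

```text
time: 9.12
tcp_pos: [0.5531, 0.1665, -0.0231]
orientation: [0.754, 0.657, 0.001, 0.001]
force: [-14.0, -4.1, 31.0]
opening: 0.221
grasp_force: 45.8
```

Emit:
jog_arm --translation '[[0, 0, 0.002], [0, 0, 0.002], [0, 0, 0.002], [0, 0, 0.002], [0, 0, 0.002]]' --angular '[[0, 0, 0], [0, 0, 0], [0, 0, 0], [0, 0, 0], [0, 0, 0]]' --hand '[0.1, 0.6, 0.6, 0.6, 0.6]'

```text
time: 9.75
tcp_pos: [0.5526, 0.1666, -0.0245]
orientation: [0.754, 0.657, -0.0, 0.0]
force: [0.1, 0.3, -0.3]
opening: 0.597
grasp_force: 0.0
```

Emit:
jog_arm --translation '[[0, -0.002, 0.02], [0, -0.002, 0.06], [0, -0.002, 0.12], [0, -0.03, 0.18], [0, -0.06, 0.22]]' --angular '[[0, 0, 0], [0, 0, 0], [0, 0, 0], [0, 0, 0], [0, 0, 0]]' --hand '[0.6, 0.6, 0.6, 0.6, 0.6]'

```text
time: 10.38
tcp_pos: [0.5527, 0.1064, 0.1982]
orientation: [0.753, 0.658, 0.001, 0.001]
force: [0.7, -0.2, -0.8]
opening: 0.6
grasp_force: 0.0
```

```bash

python3 - <<'E'
from h import *
np.set_printoptions(precision=4,suppress=True)
m=viewer.camera_model("wrist"); im,d=viewer.read_camera("wrist")
o=ctrl.get_obs(); print(o['time'],o['tcp_pos'],o['opening'],o['force'],abs(o['dq']).max())
cv2.imwrite('pics/end.png',im)
for r in viewer.mark_of("recipe_lever_grip","wrist"): print(r,world(m,d,r['at']))
E
```

```text
10.425 [0.5544 0.1033 0.2034] 0.6031497350452172 [-0.122  -1.538   3.1465] 0.12931309027799173
{'at': [268.9, 121.4], 'score': 0.92} [0.5543 0.1658 0.0495]
```

View pics/end.png

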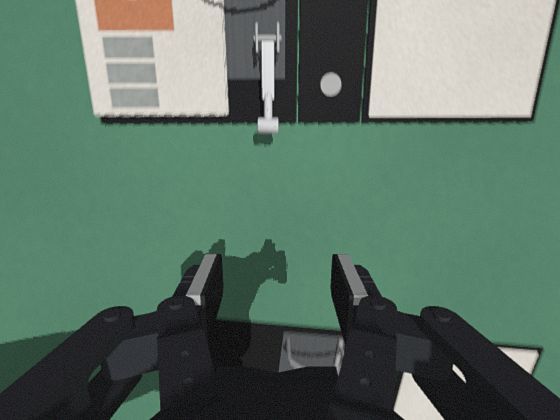

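The roller at (268,125) has its top at 49 mm, so its centre is at about 42 mm. The lever is fully down, and the gripper is clear of it.

```bash
python3 -c "
from h import *
print(ticket.close_job())"
```

```text
the job is handed in; nothing more can be done
None
```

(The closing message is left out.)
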